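Offer up the cover plate of the tube mixer

ROBOT

A 6-joint arm with a two-finger parallel gripper is mounted at the origin on the work surface. World frame = base frame: x ahead of the robot, y to its left, z up, the work surface at z = 0. Lengths are in m, angles in degrees, forces in N, time in s.
With the tool pointing down it reaches from about 0.35 to 0.875 m from the base axis. Payload 4.2 kg.
Tool frame: the origin (TCP) lies at the very end of the fingers, on their centre line; the grasp point (between the pads) lies 19 mm behind it (r.grip_point_offset is the distance from the TCP to the grasp point, in m); z points along the fingers, y is the line along which they close (so a half turn about z gives the same grasp; the last joint's range is limited). The gripper opens to 87 mm and grips with 3 to 60 N. Pads are 19 mm wide; open, the fingers measure 117 mm over their backs; the gripper's body (75 mm by 190 mm) begins 51 mm behind the grasp point.
Start: joints at [-52.563, 22.042, 0.453, 0, -68.411, -14.817], TCP at [0.24, -0.577, 0.223] pointing down, gripper open.
Joint ranges: [-179.83, 179.83], [-69.29, 118.12], [-61.27, 80.66], [-181.25, 117.63], [-171.15, -9.14], [-177.46, 177.46]. Speed limits (degrees/s): [159.86, 159.86, 180, 180, 180, 180].

INTERFACE

Orientations are given as a 3x3 rotation matrix whose columns are the frame's x, y, z axes.
In Python, from station import r, cams gives the robot as it stands. The module is installed in compiled form; this text tells all that it offers.
- The arm moves only by the shell command python3 -m handwheel 'ROWS'. ROWS is JSON, a list that holds one entry, the list of rows, each a list of 7 numbers: the turn, a rotation vector about the tool's x, y, z in units of 6 degrees (1.0 is 6 degrees), then the shift along the tool's x, y, z in m, then the finger opening in m, from 0 to 0.087. In form: [[[ax, ay, az, x, y, z, jaw], ...]]. A call has 1 to 12 rows; each row shifts and turns the commanded pose from where the row before left it, along the tool's axes as they then stand; what a row does not reach is not made up. A row lasts 1/10 s, in which the tool goes at most 50 mm and 8.59 degrees, less where a joint would pass 70% of its speed; a pose out of reach is approached as far as the arm can. A call with a gripper value outside its range is refused whole. The fingers move at their own pace and stop on an object; the grip force is fixed at half the most. Time passes only in rows, so rows that do not move let the fingers close. It gives the time, the measured TCP pose, the force, the opening and the grip force at its end, in the units of the state.
- r.sense(): the state, without advancing time (a new reading comes with each control period).
- cams.capture(name): name is "scene" or "top" or "wrist"; returns the picture (480x640x3 uint8, red, green, blue); there is no depth.
- cams.get_calibration(name): a dict with "camera_matrix" (3x3 intrinsics, pixels), "k1" (the pictures are not rectified: a ray, as slopes to the right and down, at radius r is drawn at 1 + k1 r^2 times it, then the intrinsics apply), "rvec" (rotation vector, rad) and "tvec" (3), from world to camera coordinates, as OpenCV has them; the wrist camera has in their place "T_tool_cam" (4x4, takes a point from camera to tool coordinates, whose origin is the TCP and whose axes are the flange's). Camera axes: x right, y down, z forward; pixel columns grow to the right and rows downward; lengths in m; the calibration is good to about 2 mm. A picture is of the moment at which its call begins: read the wrist's pose just before it. get_calibration takes no time and is no camera call.
- r.finish_job(): hands the job in; it is judged then, once.
The state is a dict: "time_s": time; "joints": joint angles; "joint_velocities": joint speeds; "effort": joint torques, N m; "tcp_pos": TCP position; "ee_rot": TCP orientation; "wrist_force": force on the tool from outside, world axes, zero at the start; "moment": the same for the moment, N m; "gripper_width": opening from 0.0 (shut) to 1.0 (fully open); "gripper_force": force on a finger pad.
Only numpy, scipy, OpenCV 4.12 (cv2) and the standard library are available. Lean on these libraries where they do the work, as an engineer would, in place of code of your own. Each camera call takes 0.05 s, during which the arm holds its last target. There are 200 camera calls.

TASK

Set the tube mixer's red-balled drive lever upright to idle, then pick up the loose cover plate by its blue bar and hold it level about 20 mm above the four brass standoffs, so that each threaded hole shows whole through a corner hole of the plate (either way round) and the screws can be put in. Do not knock the plate against the mixer, leave the other things on the bench where they are, and finish still holding the plate there, steady and touching nothing but the gripper.

Things in the scene. Friction and masses are not known exactly. Their poses are not given: they have to be found in the camera images.
- mixer: White tube mixer fixed to the bench, base 180 (x) x 280 (y) x 60 mm high. Origin: centre of its underside; z up. On its -y side a 150 x 120 mm block (centre y = -50 mm) holds red- and blue-capped tubes (tops 116 mm above the bench) between four brass standoffs, 14 mm across, tops at 130 mm. On its +y side, 100 mm from the nearest standoffs, is the drive lever.
- drive_lever (a joint): Angle of the drive lever (rad): 0 = upright = idle (green marks on the console); positive leans to the mixer's +x (running), negative to its -x; stops at +-0.8. Hinge axis: the mixer's y. Friction hinge: about 2 N at the ball moves it and it stays where it is left.
- lever_ball (a point): Centre of the red ball, 26 mm across, at the top of the lever, 80 mm from the hinge (146 mm above the bench when upright). The lever's rod is 10 mm thick.
- lever_hinge (a point): Point on the lever's hinge axis, 66 mm above the bench, between two low cheeks (tops 72 mm above the bench).
- plate_grip (a point): Centre of the blue grip bar on the loose aluminium cover plate, which is 150 (x) x 120 (y) x 6 mm, lies flat on the bench and weighs about 0.3 kg. The bar runs along the plate's x over its centre, 90 mm long, 14 mm wide, from 30 to 54 mm above the plate's underside (this point: 42 mm), on two posts, open beneath. Axes are the plate's; z up.
- plate_hole0 (a point): Centre of the cover plate's +x +y corner hole, at the plate's underside. The hole is 16 mm across and goes through; it is 60 mm along x and 45 mm along y from the plate's centre.
- plate_hole1 (a point): Centre of the cover plate's -x +y corner hole, at the plate's underside. The hole is 16 mm across and goes through; it is 60 mm along x and 45 mm along y from the plate's centre.
- plate_hole2 (a point): Centre of the cover plate's -x -y corner hole, at the plate's underside. The hole is 16 mm across and goes through; it is 60 mm along x and 45 mm along y from the plate's centre.
- plate_hole3 (a point): Centre of the cover plate's +x -y corner hole, at the plate's underside. The hole is 16 mm across and goes through; it is 60 mm along x and 45 mm along y from the plate's centre.
- thread0 (a point): Threaded hole at the top of the mixer's +x +y standoff (130 mm above the bench). The four form a 120 mm (mixer's x) by 90 mm (mixer's y) rectangle, the plate's own pattern, so the plate fits either way round (half turn).
- thread1 (a point): Threaded hole at the top of the mixer's -x +y standoff (130 mm above the bench). The four form a 120 mm (mixer's x) by 90 mm (mixer's y) rectangle, the plate's own pattern, so the plate fits either way round (half turn).
- thread2 (a point): Threaded hole at the top of the mixer's -x -y standoff (130 mm above the bench). The four form a 120 mm (mixer's x) by 90 mm (mixer's y) rectangle, the plate's own pattern, so the plate fits either way round (half turn).
- thread3 (a point): Threaded hole at the top of the mixer's +x -y standoff (130 mm above the bench). The four form a 120 mm (mixer's x) by 90 mm (mixer's y) rectangle, the plate's own pattern, so the plate fits either way round (half turn).
- sanitiser: White bottle with blue cap, 64 mm across, 150 mm tall. A bystander; origin at its underside.
- screw_tray: Small open steel tray, 70 x 90 x 22 mm, holding the four dark screws. A bystander; origin at its underside.
- screwdriver: Screwdriver lying on the bench, 200 mm long. A bystander.
- marker: White marker pen with blue cap, 137 mm long, lying on the bench. A bystander; origin at its underside.
- mouse: Grey computer mouse, 105 x 62 x 34 mm. A bystander; origin at its underside.
Not all that is in view belongs to the job. Of the things that look like the part that bears plate_grip, take the one that is nearest to the robot's base at the start.

How it is judged (in metres and radians):
On the way, in this order (a step that is already met when the one before it is completed fails the run):
1. the drive lever stands upright at idle, at rest, the plate still lying on the bench (value of joint drive_lever between -0.12 and 0.12 rad and velocity of joint drive_lever between -0.05 and 0.05 rad/s and height (world z) of plate_grip below 0.055 m), for 0.3 s.
2. the plate is lifted off the bench in the gripper (height (world z) of plate_grip above 0.075 m and contact force between plate and the fingers above 1 N), for 0.2 s.
At the end, for the whole second after the job is handed in: Lever within 0.12 rad of upright; plate held still in the gripper, level within 0.09 rad, every hole within 5 mm sideways of a threaded hole (either way round) and its underside 8 to 35 mm above the standoff tops; the plate touches neither the mixer nor any other thing (value of joint drive_lever between -0.12 and 0.12 rad and ((horizontal distance between plate_hole0 and thread0 below 0.005 m and horizontal distance between plate_hole1 and thread1 below 0.005 m and horizontal distance between plate_hole2 and thread2 below 0.005 m and horizontal distance between plate_hole3 and thread3 below 0.005 m) or (horizontal distance between plate_hole0 and thread2 below 0.005 m and horizontal distance between plate_hole1 and thread3 below 0.005 m and horizontal distance between plate_hole2 and thread0 below 0.005 m and horizontal distance between plate_hole3 and thread1 below 0.005 m)) and z of plate_hole0 in the frame of mixer between 0.138 and 0.165 m and z of plate_hole1 in the frame of mixer between 0.138 and 0.165 m and z of plate_hole2 in the frame of mixer between 0.138 and 0.165 m and z of plate_hole3 in the frame of mixer between 0.138 and 0.165 m and angle between plate_grip's own z axis and vertical below 0.09 rad and contact force between plate and the fingers above 1 N and contact force between plate and mixer below 0.1 N and contact force between plate and sanitiser below 0.1 N and contact force between plate and screw_tray below 0.1 N and contact force between plate and screwdriver below 0.1 N and contact force between plate and marker below 0.1 N and contact force between plate and mouse below 0.1 N and linear speed of plate below 0.02 m/s); the arm keeps its last pose, push and grip.
It fails at once if the plate knocks against the mixer (over 4 N) (contact force between plate and mixer above 4 N).
It fails at once if a bystander is moved by more than 30 mm (distance of any of sanitiser, screw_tray, screwdriver, marker, mouse from where it was at the start of the episode above 0.03 m).
It also fails if it takes over 59 s, if anything falls off the work surface, if the arm or the gripper's body presses on something with over 40 N, if the wrist force passes 120 N, or if a joint passes its speed limit or range.

## Working session

There is one attempt and no reset: what is moved stays moved. The work goes in short steps, Python scripts to look and compute and a shell command to move; the robot and the scene stay as the last step left them, time stands still between calls to the robot, and variables do not carry over. Pictures are saved under pics/ and viewed, at most 10 in all, crops included, and the job is handed in when it is done.

```bash
mkdir -p pics
cat > h.py <<'E'
import numpy as np, cv2
from station import r, cams
def cap(n):
    s=r.sense(); im=cams.capture(n); return s,im
def campose(n,s=None):
    c=cams.get_calibration(n); K=np.array(c["camera_matrix"]); k1=c["k1"]
    if "rvec" in c:
        R=cv2.Rodrigues(np.array(c["rvec"],float))[0]; t=np.array(c["tvec"],float).ravel()
        return K,k1,R.T,-R.T@t
    T=np.array(c["T_tool_cam"]); Rt=np.array(s["ee_rot"]); p=np.array(s["tcp_pos"])
    return K,k1,Rt@T[:3,:3],Rt@T[:3,3]+p
def ray(n,uv,s=None):
    K,k1,R,o=campose(n,s)
    u=cv2.undistortPoints(np.array([[uv]],float),K,np.array([k1,0,0,0.]))[0,0]
    return o,R@np.array([u[0],u[1],1.])
def onz(n,uv,z,s=None):
    o,d=ray(n,uv,s); return o+d*(z-o[2])/d[2]
def proj(n,P,s=None):
    K,k1,R,o=campose(n,s); P=np.atleast_2d(P)
    rv=cv2.Rodrigues(R.T)[0]
    return cv2.projectPoints(P.astype(float),rv,-R.T@o,K,np.array([k1,0,0,0.]))[0][:,0]
def tri(a,b):
    # rays (o,d)
    A=np.zeros((3,3));y=np.zeros(3)
    for o,d in (a,b):
        d=d/np.linalg.norm(d);M=np.eye(3)-np.outer(d,d);A+=M;y+=M@o
    return np.linalg.solve(A,y)
def save(n,im): cv2.imwrite('pics/'+n,im[:,:,::-1])
E
python3 - <<'E'
from h import *
for n in("top","scene"):
    s,im=cap(n); save(n+'0.png',im); np.save(n+'0.npy',im); print(n,campose(n)[3])
print(np.array(cams.get_calibration("wrist")["T_tool_cam"]).round(3).tolist(), np.round(s["ee_rot"],3).tolist())
E
```

```text
top [0.22926919 0.02966935 1.70672496]
scene [ 1.19565786 -0.61313814  1.0708153 ]
[[-0.001, -0.954, -0.3, 0.083], [1.0, -0.0, -0.001, 0.001], [0.001, -0.3, 0.954, -0.161], [0.0, 0.0, 0.0, 1.0]] [[-0.923, -0.384, -0.001], [-0.384, 0.923, 0.002], [0.0, 0.002, -1.0]]
```

View pics/top0.png

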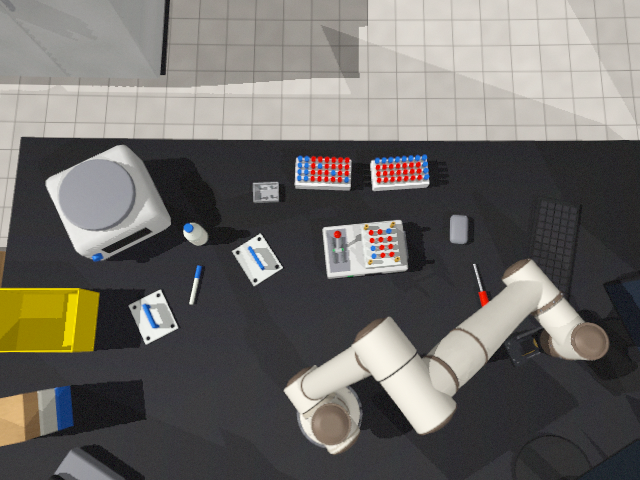

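View pics/scene0.png

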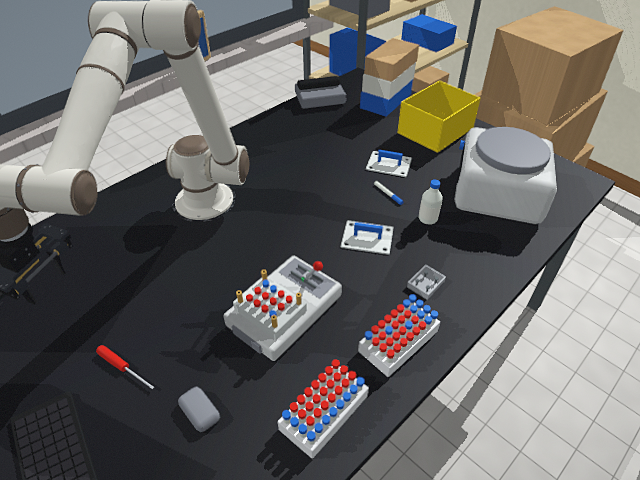

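The top view shows the mixer at (366,249) with its lever ball at (338,234), and two plates at about (257,259) and (153,317). The bystanders are the tray (266,191), bottle (195,234), marker (196,285), mouse (459,229) and screwdriver (480,285). The scene view agrees, with the ball at (318,266) and the plates at (367,237) and (388,161).

```bash
cat > m.py <<'E'
from h import *
T=np.load('top0.npy');S=np.load('scene0.npy')
def blobs(im,kind,box,amin=4):
    h=cv2.cvtColor(im,cv2.COLOR_RGB2HSV).astype(int);H,s,v=h[...,0],h[...,1],h[...,2]
    m={'blue':(H>95)&(H<125)&(s>120)&(v>60),'red':((H<6)|(H>174))&(s>140)&(v>80),'brass':(H>12)&(H<28)&(s>80)&(v>80),'white':(s<40)&(v>150)}[kind]
    x0,y0,x1,y1=box;k=np.zeros(m.shape,np.uint8);k[y0:y1,x0:x1]=m[y0:y1,x0:x1]
    n,l,st,c=cv2.connectedComponentsWithStats(k)
    return [(c[i].round(1).tolist(),int(st[i,4]),cv2.minAreaRect(np.argwhere(l==i)[:,::-1].astype(np.float32))) for i in range(1,n) if st[i,4]>=amin]
E
python3 - <<'E'
from m import *
for nm,box in(('A',(225,225,290,290)),('B',(125,285,180,345))):
    b=max(blobs(T,'blue',box),key=lambda q:q[1]); w=max(blobs(T,'white',box),key=lambda q:q[1])
    c=onz('top',b[0],.05); print(nm,c.round(4),np.hypot(*c[:2]),b, 'plate',onz('top',w[2][0],.006).round(4))
    pts=cv2.boxPoints(w[2]); print(np.array([onz('top',p,.006)[:2] for p in pts]).round(3).tolist())
    pts=cv2.boxPoints(b[2]); print(np.array([onz('top',p,.052)[:2] for p in pts]).round(3).tolist())
print('brass',[(b[0],b[1],onz('top',b[0],.128).round(3)) for b in blobs(T,'brass',(320,215,415,280),2)])
print('brassS',[(b[0],b[1]) for b in blobs(S,'brass',(215,240,345,350),2)])
w=max(blobs(T,'white',(315,210,415,285)),key=lambda q:q[1]);print(w)
rt=[b for b in blobs(T,'red',(325,225,350,245))];rs=[b for b in blobs(S,'red',(308,258,330,275))]
print(rt[0],rs[0]); print('ball',tri(ray('top',rt[0][0]),ray('scene',rs[0][0])))
E
```

```text
A [0.5178 0.2576 0.05  ] 0.5783582413974742 ([255.7, 257.8], 87, ((255.91012573242188, 258.0561828613281), (26.07594871520996, 3.6039929389953613), 57.9946174621582)) plate [0.5202 0.259  0.006 ]
[[0.55, 0.351], [0.618, 0.249], [0.49, 0.167], [0.425, 0.268]]
[[0.552, 0.287], [0.559, 0.277], [0.481, 0.226], [0.475, 0.237]]
B [0.316  0.6098 0.05  ] 0.686785658855382 ([149.4, 315.9], 127, ((150.0486602783203, 315.71380615234375), (26.351093292236328, 6.421294689178467), 64.65382385253906)) plate [0.3159 0.6133 0.006 ]
[[0.353, 0.707], [0.412, 0.596], [0.279, 0.52], [0.222, 0.63]]
[[0.352, 0.638], [0.361, 0.62], [0.281, 0.576], [0.272, 0.594]]
brass [([392.1, 224.4], 21, array([ 0.621, -0.208,  0.128])), ([365.8, 226.7], 21, array([ 0.613, -0.12 ,  0.128])), ([396.7, 258.8], 23, array([ 0.504, -0.221,  0.128])), ([369.9, 261.8], 18, array([ 0.493, -0.132,  0.128]))]
brassS [([263.6, 273.7], 55), ([239.2, 295.8], 65), ([298.2, 298.2], 51), ([273.9, 320.9], 61)]
([360.3, 250.7], 2728, ((364.50494384765625, 248.5495147705078), (51.34392166137695, 80.69752502441406), 84.2894058227539))
([336.9, 234.1], 41, ((337.0, 234.0), (6.0, 6.0), 90.0)) ([317.7, 265.3], 77, ((317.5, 265.5), (9.0, 9.0), 90.0))
ball [ 0.58512647 -0.0219606   0.1355933 ]
```

Plate A is the nearer one, at 0.58 m against 0.69 m. The mixer's yaw is about 6°, and the lever leans toward +x by about 0.55 rad. I'll move over the lever.

```bash
cat > go.py <<'E'
import sys; from h import *
def go(x,y,z,yaw):
    s=r.sense();R=np.array(s['ee_rot']);d=R.T@(np.array([x,y,z])-s['tcp_pos'])
    th=np.radians(yaw);Y=np.array([np.cos(th),np.sin(th),0]);Z=np.array([0,0,-1.]);D=np.c_[np.cross(Y,Z),Y,Z]
    rv=cv2.Rodrigues(R.T@D)[0].ravel()/np.radians(6)
    print('t',round(s['time_s'],2),'tcp',np.round(s['tcp_pos'],4),'shift tool',d.round(4),'turn units',rv.round(2),'q',np.round(s['joints'],0),'w',round(s['gripper_width'],3),'gf',s['gripper_force'],'F',np.round(s['wrist_force'],1))
if __name__=='__main__': go(*map(float,sys.argv[1:5]))
E
python3 -m handwheel '[[[0,0,0,-0.037,0.028,-0.004,0.087],[0,0,0,-0.037,0.028,-0.004,0.087],[0,0,0,-0.037,0.028,-0.004,0.087],[0,0,0,-0.037,0.028,-0.004,0.087],[0,0,0,-0.037,0.028,-0.004,0.087],[0,0,0,-0.037,0.028,-0.004,0.087],[0,0,0,-0.037,0.028,-0.004,0.087],[0,0,0,-0.037,0.028,-0.004,0.087],[0,0,0,-0.037,0.028,-0.004,0.087],[0,0,0,-0.037,0.028,-0.004,0.087],[0,0,0,-0.037,0.028,-0.004,0.087],[0,0,0,-0.037,0.028,-0.004,0.087]]]'
python3 go.py 0.56 -0.026 0.27 186
```

```text
time_s: 1.3
tcp_pos: [0.5213, -0.094, 0.2705]
ee_rot: [[-0.923, -0.385, -0.001], [-0.385, 0.923, 0.0], [0.0, 0.0, -1.0]]
wrist_force: [1.5, -1.2, -0.0]
gripper_width: 0.997
gripper_force: 0.0
t 1.3 tcp [ 0.5213 -0.094   0.2705] shift tool [-0.0619  0.0479  0.0005] turn units [ 1.000e-02 -0.000e+00 -1.223e+01] q [  7.  11.  -8.  -0. -71. -75.] w 0.997 gf 0.0 F [ 1.5 -1.2 -0. ]
```

```bash
python3 -m handwheel '[[[0,0,0,-0.031,0.024,0,0.087],[0,0,0,-0.031,0.024,0,0.087],[0,0,-1.36,0,0,0,0.087],[0,0,-1.36,0,0,0,0.087],[0,0,-1.36,0,0,0,0.087],[0,0,-1.36,0,0,0,0.087],[0,0,-1.36,0,0,0,0.087],[0,0,-1.36,0,0,0,0.087],[0,0,-1.36,0,0,0,0.087],[0,0,-1.36,0,0,0,0.087],[0,0,-1.35,0,0,0,0.087],[0,0,0,0,0,0,0.087]]]'
python3 - <<'E'
from h import *
s,im=cap('wrist'); save('w1.png',im); np.save('w1.npy',im); print(np.round(s['tcp_pos'],4))
for p in([.585,-.022,.135],[.5427,-.026,.066],[.621,-.208,.13],[.613,-.12,.13],[.504,-.221,.13],[.493,-.132,.13]): print(proj('wrist',p,s).round(0))
E
```

```text
time_s: 2.5
tcp_pos: [0.5595, -0.0278, 0.2701]
ee_rot: [[0.104, -0.995, -0.001], [-0.995, -0.104, 0.0], [-0.0, 0.001, -1.0]]
wrist_force: [0.1, 0.3, -0.8]
gripper_width: 0.999
gripper_force: 0.0
[ 0.5595 -0.0278  0.2701]
[[285. 232.]]
[[332. 213.]]
[[255. -28.]]
[[260. 106.]]
[[422. -29.]]
[[414. 107.]]
```

View pics/w1.png

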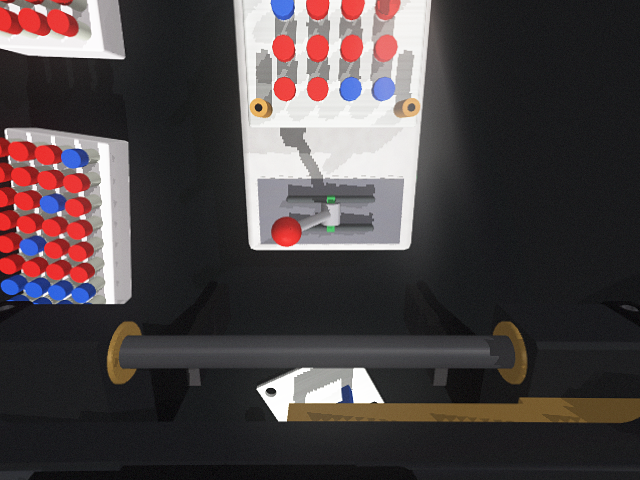

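The wrist view shows the ball at (287,231) and the hinge at about (332,213), both within 3 px of prediction. I'll straddle the ball, centre over the hinge, then close to 28 mm.

```bash
python3 -m handwheel '[[[0,0,0,-0.0035,-0.0085,0.03,0.087],[0,0,0,0,0,0.03,0.087],[0,0,0,0,0,0.03,0.087],[0,0,0,0,0,0.03,0.087],[0,0,0,0,0,0.03,0.087],[0,0,0,0,0,0,0.087],[0,0,0,0,0.008,0,0.087],[0,0,0,0,0.009,0,0.087],[0,0,0,0,0.008,0,0.087],[0,0,0,0,0,0,0.07],[0,0,0,0,0,0,0.055],[0,0,0,0,0,0,0.045]]]'
python3 -m handwheel '[[[0,0,0,0,0,0,0.038],[0,0,0,0,0,0,0.032],[0,0,0,0,0,0,0.028],[0,0,0,0,0,0,0.028],[0,0,0,0,0,0,0.028],[0,0,0,0,0,0,0.028],[0,0,0,0,0,0,0.028]]]'
python3 go.py 0.5427 -0.026 0.12 186
```

```text
time_s: 3.75
tcp_pos: [0.5443, -0.0257, 0.122]
ee_rot: [[0.105, -0.994, 0.004], [-0.994, -0.105, 0.001], [-0.0, -0.004, -1.0]]
wrist_force: [3.4, 0.4, 2.0]
gripper_width: 0.809
gripper_force: 1.9
time_s: 4.45
tcp_pos: [0.5426, -0.0262, 0.1203]
ee_rot: [[0.104, -0.995, -0.001], [-0.995, -0.104, -0.0], [0.0, 0.001, -1.0]]
wrist_force: [2.0, 0.2, 1.1]
gripper_width: 0.33
gripper_force: 1.0
t 4.45 tcp [ 0.5426 -0.0262  0.1203] shift tool [-0.0002 -0.0001  0.0003] turn units [ 0.01 -0.   -0.  ] q [ 14.  20. -19.  -0. -51.  -8.] w 0.33 gf 1.0387542843818665 F [2.  0.2 1.1]
```

```bash
python3 -m handwheel '[[[0,0,0,0,0,0,0.04],[0,0,0,0,0,0,0.06],[0,0,0,0,0,0,0.087],[0,0,0,0,0,0,0.087],[0,0,0,0,0,0,0.087],[0,0,0,0,0,0,0.087],[0,0,0,0,0,-0.03,0.087],[0,0,0,0,0,-0.04,0.087],[0,0,0,0,0,-0.04,0.087],[0,0,0,0,0,-0.04,0.087],[0,0,0,0,0,-0.01,0.087],[0,0,0,0,0,0,0.087]]]'
python3 - <<'E'
from m import *
s,im=cap('wrist'); save('w2.png',im); np.save('w2.npy',im);print(np.round(s['tcp_pos'],4))
for k,z in(('brass',.13),('red',.146)):
  for b in blobs(im,k,(220,0,440,300),60):
    print(k,b[0],b[1],onz('wrist',b[0],z,s).round(4))
E
```

```text
time_s: 5.65
tcp_pos: [0.5437, -0.0259, 0.2825]
ee_rot: [[0.104, -0.995, 0.004], [-0.995, -0.104, 0.001], [-0.001, -0.004, -1.0]]
wrist_force: [-0.5, 0.8, -0.4]
gripper_width: 0.998
gripper_force: 0.0
[ 0.5437 -0.0259  0.2825]
brass [246.2, 104.2] 313 [ 0.6111 -0.1189  0.13  ]
brass [387.7, 104.2] 241 [ 0.4967 -0.1308  0.13  ]
red [299.6, 8.0] 353 [ 0.5728 -0.1867  0.146 ]
red [332.8, 8.0] 343 [ 0.5491 -0.1891  0.146 ]
red [366.2, 7.8] 341 [ 0.5254 -0.1916  0.146 ]
red [267.4, 46.4] 442 [ 0.5942 -0.1598  0.146 ]
red [299.9, 46.2] 439 [ 0.5704 -0.1624  0.146 ]
red [332.5, 46.1] 428 [ 0.5465 -0.165   0.146 ]
red [365.1, 46.0] 413 [ 0.5226 -0.1675  0.146 ]
red [268.7, 85.6] 384 [ 0.5916 -0.1334  0.146 ]
red [300.4, 85.4] 369 [ 0.5677 -0.136   0.146 ]
red [316.6, 226.8] 684 [ 0.5438 -0.0265  0.146 ]
```

View pics/w2.png

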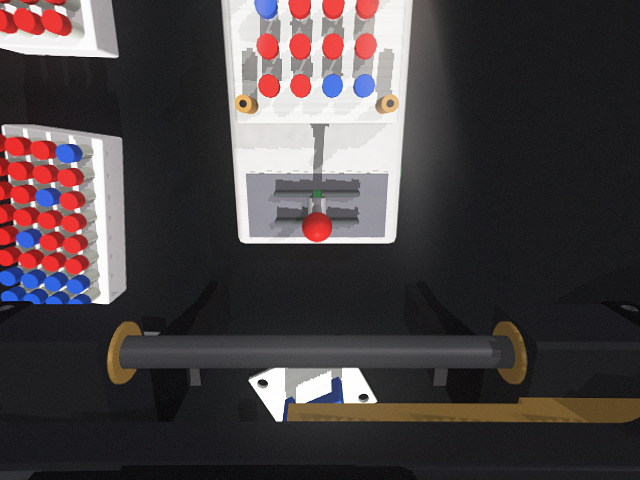

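The lever is now upright: the ball at (317,227) lies in line with the green mark at (317,194). Next is a viewing pose for the plate.

```bash
python3 go.py 0.593 0.307 0.25 123.3
```

```text
t 5.7 tcp [ 0.5427 -0.0259  0.2803] shift tool [-0.3258 -0.0847  0.0306] turn units [0.000e+00 1.000e-02 1.045e+01] q [ 14.  12.  -5.  -0. -73.  -8.] w 1.0 gf 0.0 F [ 0.5 -0.4 -0.8]
```

```bash
python3 -m handwheel '[[[0,0,0,-0.041,-0.0106,0.0035,0.087],[0,0,0,-0.041,-0.0106,0.004,0.087],[0,0,0,-0.041,-0.0106,0.004,0.087],[0,0,0,-0.041,-0.0106,0.004,0.087],[0,0,0,-0.041,-0.0106,0.004,0.087],[0,0,0,-0.041,-0.0106,0.004,0.087],[0,0,0,-0.041,-0.0106,0.004,0.087],[0,0,0,-0.039,-0.0106,0.003,0.087],[0,0,1.3,0,0,0,0.087],[0,0,1.3,0,0,0,0.087],[0,0,1.3,0,0,0,0.087],[0,0,1.3,0,0,0,0.087]]]'
python3 -m handwheel '[[[0,0,1.3,0,0,0,0.087],[0,0,1.3,0,0,0,0.087],[0,0,1.3,0,0,0,0.087],[0,0,1.35,0,0,0,0.087],[0,0,0,0,0,0,0.087]]]'
python3 - <<'E'
from m import *
s,im=cap('wrist'); save('w3.png',im); np.save('w3.npy',im);print(np.round(s['tcp_pos'],4),np.round(s['ee_rot'],3).tolist())
b=max(blobs(im,'blue',(0,0,640,330),200),key=lambda q:q[1]); print(b,onz('wrist',b[0],.052,s))
w=max(blobs(im,'white',(0,0,640,330),500),key=lambda q:q[1]); print(w)
print(np.array([onz('wrist',p,.052,s)[:2] for p in cv2.boxPoints(b[2])]).round(4).tolist())
E
```

```text
time_s: 6.9
tcp_pos: [0.5922, 0.3067, 0.2466]
ee_rot: [[-0.431, -0.902, -0.005], [-0.902, 0.431, -0.003], [0.005, 0.003, -1.0]]
wrist_force: [-0.3, -0.6, 0.5]
gripper_width: 1.0
gripper_force: 0.0
time_s: 7.4
tcp_pos: [0.5924, 0.3065, 0.2471]
ee_rot: [[-0.836, -0.549, -0.004], [-0.549, 0.836, -0.003], [0.005, -0.0, -1.0]]
wrist_force: [0.5, 0.2, -0.5]
gripper_width: 1.001
gripper_force: 0.0
[0.5924 0.3065 0.2471] [[-0.836, -0.549, -0.004], [-0.549, 0.836, -0.003], [0.005, -0.0, -1.0]]
([317.5, 122.2], 1390, ((317.0, 122.5), (99.0, 14.0), 90.0)) [0.51816602 0.25937991 0.052     ]
([317.5, 119.1], 14793, ((317.5, 120.5), (149.0, 119.0), 90.0))
[[0.4867, 0.2306], [0.4798, 0.2412], [0.5533, 0.29], [0.5608, 0.2786]]
```

View pics/w3.png

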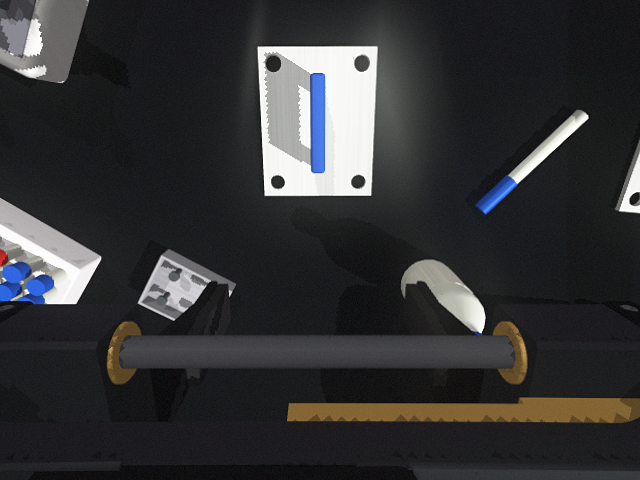

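The plate is square to the tool, with holes at about (273,63), (362,63), (278,182) and (358,182) and the bar centre at (317,122). The bottle is at (440,290), so I'll check its clearance.

```bash
python3 - <<'E'
from m import *
import math
im=np.load('w3.npy');s=r.sense()
g=cv2.cvtColor(im,cv2.COLOR_RGB2GRAY);H=[]
for u,v in((273,63),(362,63),(278,182),(358,182)):
    p=g[v-9:v+10,u-9:u+10].astype(float); m=p<70; n,l,st,c=cv2.connectedComponentsWithStats(m.astype(np.uint8))
    i=1+np.argmax(st[1:,4]);q=c[i]+[u-9,v-9]; H.append(onz('wrist',q,.006,s)[:2]);print(q,st[i,4],H[-1].round(4))
H=np.array(H);print('centre',H.mean(0)); e=(H[0]+H[1]-H[2]-H[3])/2; f=(H[1]+H[3]-H[0]-H[2])/2
print('x len',np.hypot(*e),math.degrees(math.atan2(-e[1],-e[0])),'y len',np.hypot(*f),math.degrees(math.atan2(f[1],f[0])))
c=onz('top',(187,228),.148);print('bottle cap',c, 'tray',onz('top',(266,191),.02))
ct=H.mean(0);dx=c[:2]-ct;R=np.array(s['ee_rot']);print('bottle rel tool x,y',R[:2,:2].T@dx)
E
python3 go.py 0.518 0.2588 0.10 123.3
```

```text
[273.02083333  63.47395833] 192 [0.4957 0.1904]
[358.02173913  61.56521739] 46 [0.4469 0.2612]
[277.528 181.544] 125 [0.5947 0.2564]
[357.75     181.265625] 128 [0.5453 0.3308]
centre [0.52068031 0.25969515]
x len 0.11972712175322275 34.50226701026378 y len 0.08762883622534817 124.0863871367305
bottle cap [0.59927646 0.474077   0.148     ] tray [0.77010103 0.23220855 0.02      ]
bottle rel tool x,y [-0.18376486  0.13552394]
t 7.45 tcp [0.5925 0.3066 0.2475] shift tool [0.0878 0.0012 0.1479] turn units [-0.   -0.04  0.03] q [ 41.  26.  10.  -0. -74. -98.] w 0.999 gf 0.0 F [0.6 0.6 0.4]
```

```bash
python3 -m handwheel '[[[0,0,0.03,0.044,0.0005,0,0.087],[0,0,0,0.044,0.0007,0,0.087],[0,0,0,0,0,0.04,0.087],[0,0,0,0,0,0.04,0.087],[0,0,0,0,0,0.04,0.087],[0,0,0,0,0,0.04,0.087],[0,0,0,0,0,0.03,0.087],[0,0,0,0,0,0.025,0.087],[0,0,0,0,0,0.009,0.087],[0,0,0,0,0,0,0.087]]]'
python3 go.py 0.518 0.2592 0.023 123.3
```

```text
time_s: 8.45
tcp_pos: [0.5181, 0.259, 0.0243]
ee_rot: [[-0.837, -0.548, -0.003], [-0.548, 0.837, -0.003], [0.004, -0.001, -1.0]]
wrist_force: [-0.7, 0.7, -0.4]
gripper_width: 0.999
gripper_force: 0.0
t 8.45 tcp [0.5181 0.259  0.0243] shift tool [-0.0001  0.0002  0.0013] turn units [-0.01 -0.04 -0.02] q [ 43.  30. -19.  -0. -41. -99.] w 0.999 gf 0.0 F [-0.7  0.7 -0.4]
```

```bash
python3 -m handwheel '[[[0,0,0,0,0,0,0.06],[0,0,0,0,0,0,0.04],[0,0,0,0,0,0,0.025],[0,0,0,0,0,0,0.01],[0,0,0,0,0,0,0.0],[0,0,0,0,0,0,0.0],[0,0,0,0,0,0,0.0],[0,0,0,0,0,0,0.0],[0,0,0,0,0,0,0.0],[0,0,0,0,0,0,0.0]]]'
python3 -m handwheel '[[[0,0,0,0,0,-0.01,0.0],[0,0,0,0,0,-0.02,0.0],[0,0,0,0,0,-0.03,0.0],[0,0,0,0,0,-0.03,0.0],[0,0,0,0,0,-0.03,0.0],[0,0,0,0,0,-0.03,0.0],[0,0,0,0,0,-0.03,0.0],[0,0,0,0,0,-0.03,0.0],[0,0,0,0,0,-0.01,0.0],[0,0,0,0,0,0,0.0]]]'
python3 go.py 0.5587 -0.1699 0.245 95.9
```

```text
time_s: 9.45
tcp_pos: [0.519, 0.2598, 0.026]
ee_rot: [[-0.837, -0.546, -0.0], [-0.546, 0.837, -0.0], [0.0, -0.0, -1.0]]
wrist_force: [-0.0, -0.2, -1.0]
gripper_width: 0.17
gripper_force: 1.9
time_s: 10.45
tcp_pos: [0.5191, 0.2601, 0.2474]
ee_rot: [[-0.838, -0.546, 0.002], [-0.546, 0.838, 0.002], [-0.003, 0.001, -1.0]]
wrist_force: [0.1, -0.2, -3.7]
gripper_width: 0.158
gripper_force: 30.0
t 10.45 tcp [0.5191 0.2601 0.2474] shift tool [ 0.2018 -0.3818  0.0014] turn units [0.01 0.02 4.53] q [ 43.  17.  -4.  -0. -69. -99.] w 0.158 gf 29.99366143718362 F [ 0.1 -0.2 -3.7]
```

Gripped and lifted. I'll move near the mixer, offset to +x, to see the standoffs and the held plate together.

```bash
python3 go.py 0.655 -0.16 0.247 95.9
python3 -m handwheel '[[[0,0,0.4,0.01,-0.035,0,0],[0,0,0.4,0.01,-0.037,0,0],[0,0,0.4,0.01,-0.037,0,0],[0,0,0.4,0.01,-0.037,0,0],[0,0,0.4,0.01,-0.037,0,0],[0,0,0.4,0.01,-0.037,0,0],[0,0,0.4,0.01,-0.037,0,0],[0,0,0.4,0.01,-0.037,0,0],[0,0,0.4,0.01,-0.037,0,0],[0,0,0.4,0.01,-0.037,0,0],[0,0,0.4,0,-0.02,0,0],[0,0,0.13,0,0,0,0]]]'
python3 go.py 0.655 -0.16 0.247 95.9
```

```text
t 10.45 tcp [0.5191 0.2601 0.2474] shift tool [ 1.157e-01 -4.261e-01 -3.000e-04] turn units [0.01 0.02 4.53] q [ 43.  17.  -4.  -0. -69. -99.] w 0.158 gf 29.99366143718362 F [ 0.1 -0.2 -3.7]
time_s: 11.65
tcp_pos: [0.5674, -0.138, 0.2431]
ee_rot: [[-0.995, -0.099, -0.005], [-0.099, 0.995, 0.0], [0.005, 0.001, -1.0]]
wrist_force: [0.1, 1.6, -2.6]
gripper_width: 0.157
gripper_force: 30.0
t 11.65 tcp [ 0.5674 -0.138   0.2431] shift tool [-0.085  -0.0305 -0.0044] turn units [ 0.01 -0.05 -0.04] q [  2.  17.  -3.  -0. -69. -87.] w 0.157 gf 29.993238849565387 F [ 0.1  1.6 -2.6]
```

```bash
python3 -m handwheel '[[[0,0,0,-0.02,-0.008,-0.001,0],[0,0,0,-0.03,-0.012,-0.001,0],[0,0,0,-0.025,-0.008,-0.001,0],[0,0,0,-0.01,-0.002,0,0],[0,0,0,0,0,0,0],[0,0,0,0,0,0,0]]]'
python3 - <<'E'
from h import *
s,im=cap('wrist'); save('w4.png',im); np.save('w4.npy',im);print(np.round(s['tcp_pos'],4))
np.savez('s4.npz',tcp_pos=s['tcp_pos'],ee_rot=s['ee_rot'])
E
```

```text
time_s: 12.25
tcp_pos: [0.6553, -0.156, 0.2477]
ee_rot: [[-0.995, -0.104, -0.003], [-0.104, 0.995, 0.001], [0.003, 0.001, -1.0]]
wrist_force: [-1.0, -0.4, -2.3]
gripper_width: 0.156
gripper_force: 30.0
[ 0.6553 -0.156   0.2477]
```

View pics/w4.png

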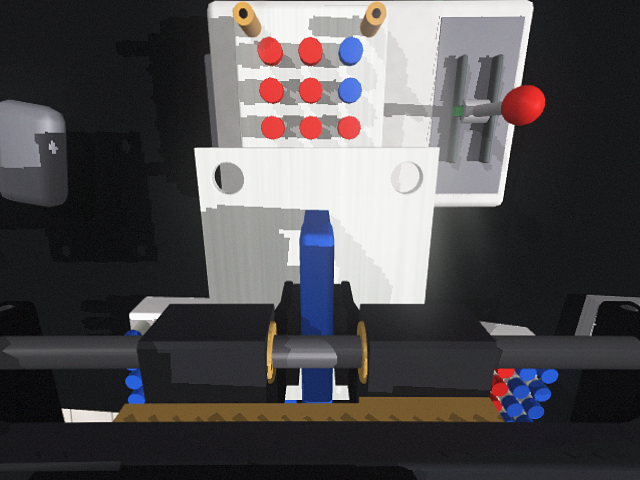

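The holes at (229,178) and (407,177) and the -x standoff threads at (243,14) and (376,14) are all in view. I'll zoom in for accurate centres.

Run:
```python
from h import *
im=np.load('w4.npy')
z=lambda u,v,w,h:cv2.resize(im[v:v+h,u:u+w],None,fx=8,fy=8,interpolation=cv2.INTER_CUBIC)
a=np.hstack([z(205,153,48,48),z(383,153,48,48)]);b=np.hstack([z(220,0,48,26),z(352,0,48,26)])
save('w4z.png',np.vstack([a,b]))
```

```text
(no output)
```

View pics/w4z.png

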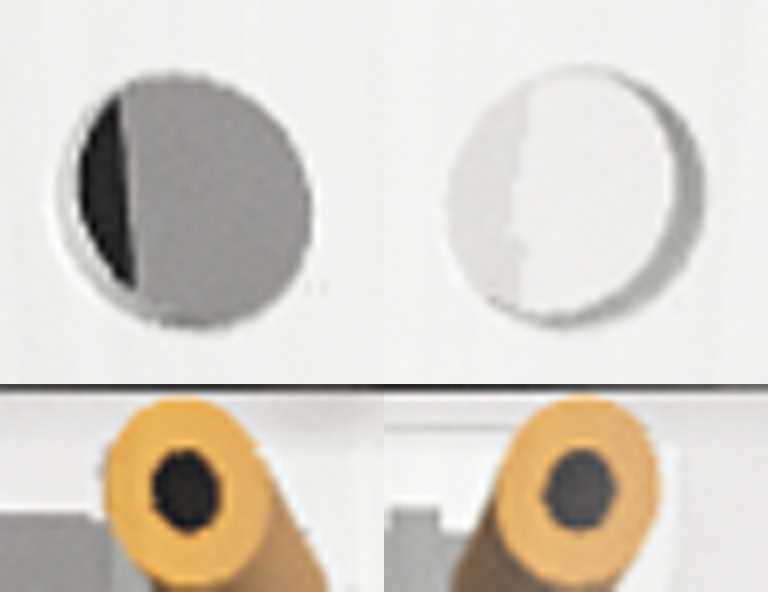

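```bash
cat > fit.py <<'E'
from h import *
def fit(holes,thr,s,dz=.017):
    z=s['tcp_pos'][2]-dz
    h=np.array([onz('wrist',p,z,s)[:2] for p in holes]);t=np.array([onz('wrist',p,.13,s)[:2] for p in thr])
    a=lambda v:np.degrees(np.arctan2(v[1],v[0]))
    print('h',h.round(4).tolist(),np.hypot(*(h[1]-h[0])).round(4),'t',t.round(4).tolist(),np.hypot(*(t[1]-t[0])).round(4))
    print('yaw h,t',a(h[1]-h[0]),a(t[1]-t[0]),'mid h->t',(t-h).mean(0), 'per',(t-h).tolist())
    return h,t
E
python3 - <<'E'
from fit import *
s=dict(np.load('s4.npz'))
h,t=fit([(227.5,177.5),(406.3,177.2)],[(242.75,12.75),(376,12.6)],s)
d=(t-h).mean(0);q=np.array(s['tcp_pos'])[:2]+d; print('target tcp (no turn)',q,'tcp-hmid',s['tcp_pos'][:2]-h.mean(0))
print('old thread est centre from top .5578 -.170; from this', t.mean(0)+.06*np.array([.9946,.104]))
E
python3 go.py 0.6553 -0.156 0.2477 96
```

```text
h [[0.6005, -0.2053], [0.5912, -0.118]] 0.0878 t [[0.5047, -0.2213], [0.4953, -0.132]] 0.0898
yaw h,t 96.02639469036633 96.00008769980563 mid h->t [-0.09584755 -0.01501048] per [[-0.09576111692073874, -0.016025601245263837], [-0.09593398489559207, -0.013995366530864153]]
target tcp (no turn) [ 0.55942824 -0.17100113] tcp-hmid [0.05942078 0.00561963]
old thread est centre from top .5578 -.170; from this [ 0.55968346 -0.17038076]
t 12.3 tcp [ 0.6552 -0.1561  0.2484] shift tool [-0.0001  0.0001  0.0007] turn units [ 0.01 -0.02 -0.01] q [  0.  26.  11.  -0. -75. -84.] w 0.158 gf 29.993664091452956 F [-0.1  0.4 -2.5]
```

```bash
python3 - <<'E'
from fit import *
s=dict(np.load('s4.npz'))
for dz in(.019,.0205):
  h,t=fit([(227.5,177.5),(406.3,177.2)],[(242.75,12.75),(376,12.6)],s,dz)
  print(s['tcp_pos'][:2]+(t-h).mean(0))
E
python3 go.py 0.5604 -0.1706 0.2 96
```

```text
h [[0.6008, -0.2057], [0.5915, -0.1175]] 0.0888 t [[0.5047, -0.2213], [0.4953, -0.132]] 0.0898
yaw h,t 96.02639469036627 96.00008769980563 mid h->t [-0.09610869 -0.01503879] per [[-0.09607387338479978, -0.015564948756880859], [-0.09614350260607257, -0.01451263137620544]]
[ 0.55916711 -0.17102944]
h [[0.601, -0.2061], [0.5916, -0.1171]] 0.0895 t [[0.5047, -0.2213], [0.4953, -0.132]] 0.0898
yaw h,t 96.02639469036627 96.00008769980563 mid h->t [-0.09630454 -0.01506002] per [[-0.09630844073284561, -0.015219459390593632], [-0.09630064088893292, -0.014900580010211412]]
[ 0.55897125 -0.17105067]
t 12.3 tcp [ 0.6552 -0.1561  0.2484] shift tool [ 0.0957 -0.0046  0.0486] turn units [ 0.01 -0.02 -0.01] q [  0.  26.  11.  -0. -75. -84.] w 0.158 gf 29.993664091452956 F [-0.1  0.4 -2.5]
```

```bash
python3 -m handwheel '[[[0,0,0,0.015,-0.001,0,0],[0,0,0,0.025,-0.001,0,0],[0,0,0,0.025,-0.001,0,0],[0,0,0,0.022,-0.001,0,0],[0,0,0,0.01,-0.0008,0,0],[0,0,0,0,0,0.01,0],[0,0,0,0,0,0.018,0],[0,0,0,0,0,0.018,0],[0,0,0,0,0,0.015,0],[0,0,0,0,0,0.01,0],[0,0,0,0,0,0,0],[0,0,0,0,0,0,0]]]'
python3 go.py 0.559 -0.171 0.176 96
python3 - <<'E'
from h import *
s,im=cap('wrist'); np.save('w5.npy',im);np.savez('s5.npz',tcp_pos=s['tcp_pos'],ee_rot=s['ee_rot'])
_,t=cap('scene'); np.save('scene5.npy',t)
z=lambda a,u,v,w,h:cv2.resize(a[v:v+h,u:u+w],(400,300),interpolation=cv2.INTER_CUBIC)
save('w5.png',np.vstack([np.hstack([z(im,208,155,48,36),z(im,384,155,48,36)]),np.hstack([cv2.resize(im,(400,300)),z(t,205,225,160,120)])]))
E
```

```text
time_s: 13.5
tcp_pos: [0.561, -0.1716, 0.1781]
ee_rot: [[-0.995, -0.104, 0.0], [-0.104, 0.995, -0.0], [-0.0, -0.0, -1.0]]
wrist_force: [0.8, -0.7, -2.7]
gripper_width: 0.157
gripper_force: 30.0
t 13.5 tcp [ 0.561  -0.1716  0.1781] shift tool [0.002  0.0008 0.0021] turn units [-0.    0.   -0.01] q [ -1.  20.  -9.   0. -61. -83.] w 0.157 gf 29.993758695200086 F [ 0.8 -0.7 -2.7]
```

View pics/w5.png

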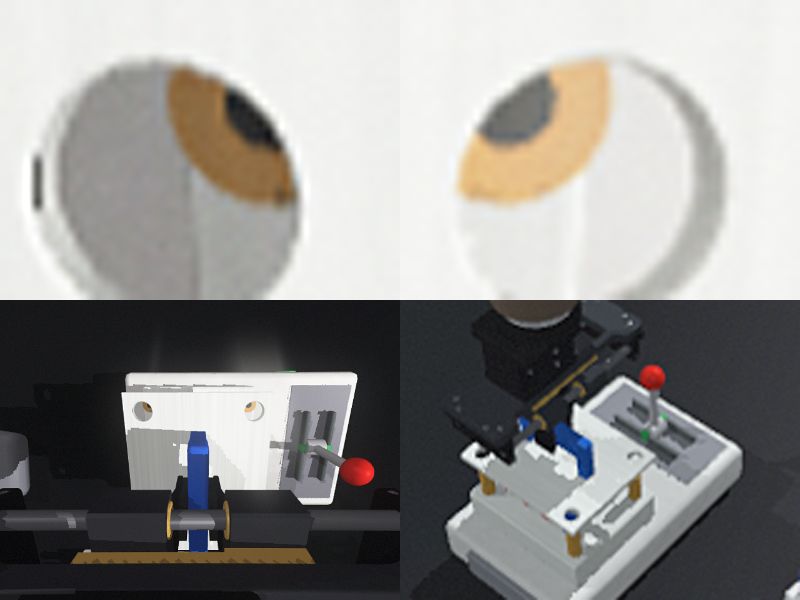

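```bash
python3 - <<'E'
from fit import *
s=dict(np.load('s5.npz'));print(s['tcp_pos'])
for dz in(.019,.0205):
  h,t=fit([(227.5,177.5),(406.3,177.2)],[(240.5,165.9),(395.6,165.8)],s,dz)
  R=s['ee_rot'][:2,:2];print('tool shift',R.T@(t-h).mean(0), 'target',s['tcp_pos'][:2]+(t-h).mean(0))
E
python3 go.py 0.559 -0.171 0.176 96
```

```text
[ 0.56104767 -0.1716224   0.17812404]
h [[0.5066, -0.2213], [0.4973, -0.1332]] 0.0887 t [[0.5039, -0.2209], [0.4947, -0.1329]] 0.0885
yaw h,t 96.02935458731702 95.96627920668476 mid h->t [-0.00264967  0.00036479] per [[-0.0027067238201863297, 0.0004412424728992559], [-0.002592615506638196, 0.0002883436500345504]]
tool shift [0.00259742 0.00063816] target [ 0.558398   -0.17125761]
h [[0.5068, -0.2217], [0.4974, -0.1328]] 0.0894 t [[0.5039, -0.2209], [0.4947, -0.1329]] 0.0885
yaw h,t 96.02935458731702 95.96627920668476 mid h->t [-0.002851    0.00034534] per [[-0.00294680563491978, 0.0007886774432986354], [-0.0027551947368818497, -9.799271347415983e-05]]
tool shift [0.00279968 0.00063973] target [ 0.55819667 -0.17127706]
t 13.6 tcp [ 0.5613 -0.1717  0.1789] shift tool [0.0022 0.0009 0.0029] turn units [-0.01  0.02 -0.01] q [ -1.  20.  -9.   0. -61. -83.] w 0.157 gf 29.993692198768258 F [-0.3  0.5 -2.3]
```

```bash
python3 -m handwheel '[[[0,0,0,0.0013,0.0003,0.001,0],[0,0,0,0.0012,0.0004,0.001,0],[0,0,0,0,0,0.0005,0],[0,0,0,0,0,0,0],[0,0,0,0,0,0,0],[0,0,0,0,0,0,0],[0,0,0,0,0,0,0],[0,0,0,0,0,0,0]]]'
python3 - <<'E'
from h import *
s,im=cap('wrist'); _,t=cap('scene');_,tp=cap('top')
print(s['tcp_pos'],np.abs(s['joint_velocities']).max())
np.savez('s6.npz',tcp_pos=s['tcp_pos'],ee_rot=s['ee_rot'])
z=lambda a,u,v,w,h:cv2.resize(a[v:v+h,u:u+w],(400,300),interpolation=cv2.INTER_CUBIC)
save('w6.png',np.vstack([np.hstack([z(im,208,155,48,36),z(im,384,155,48,36)]),np.hstack([z(tp,320,210,100,75),z(t,225,255,96,72)])]))
# expected pixels in scene for threads and hole tops if perfectly aligned
C=np.array([.5584,-.171])+0;ex=np.array([.9946,.104]);ey=np.array([-.104,.9946])
for a,b in((.06,.045),(.06,-.045),(-.06,.045),(-.06,-.045)):
    p=C+a*ex+b*ey
    print((a,b),((proj('scene',[*p,.13])[0]-[225,255])*4.1667+[400,300]).round(),((proj('scene',[*p,.156])[0]-[225,255])*4.1667+[400,300]).round())
E
```

```text
time_s: 14.4
tcp_pos: [0.5579, -0.1712, 0.1755]
ee_rot: [[-0.995, -0.103, -0.0], [-0.103, 0.995, 0.0], [0.0, 0.0, -1.0]]
wrist_force: [-1.0, 0.6, -2.6]
gripper_width: 0.159
gripper_force: 30.0
[ 0.55785731 -0.17117135  0.17553673] 0.11551690261461386
(0.06, 0.045) [702. 460.] [700. 432.]
(0.06, -0.045) [599. 554.] [596. 527.]
(-0.06, 0.045) [558. 365.] [554. 337.]
(-0.06, -0.045) [454. 451.] [448. 424.]
```

View pics/w6.png

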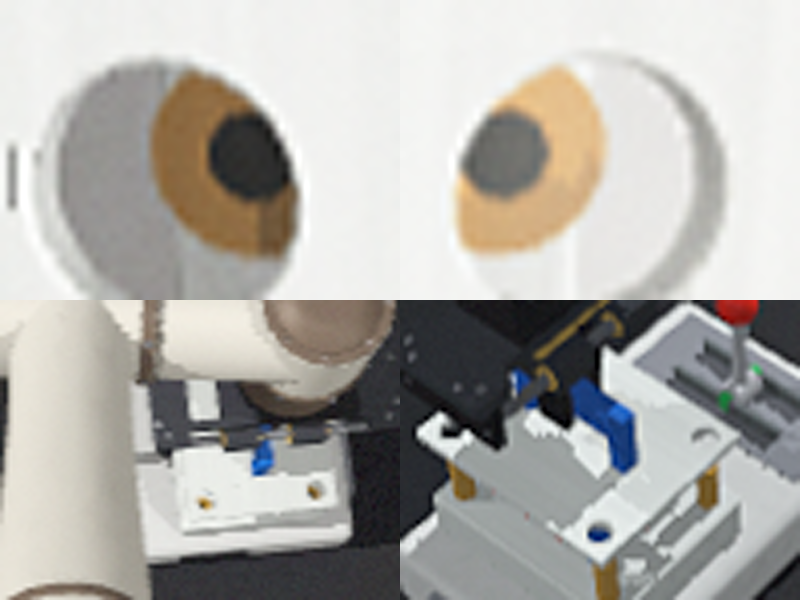

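```bash
python3 - <<'E'
from fit import *
s=dict(np.load('s6.npz'))
h,t=fit([(227.5,177.5),(406.3,177.2)],[(237.5,173),(395.9,172.9)],s,.0205)
print('tool shift',s['ee_rot'][:2,:2].T@(t-h).mean(0))
E
python3 go.py 0.558 -0.171 0.176 96
```

```text
h [[0.5036, -0.2212], [0.4943, -0.1323]] 0.0894 t [[0.5045, -0.2214], [0.4952, -0.1321]] 0.0898
yaw h,t 95.99968701208653 95.93935603656635 mid h->t [ 8.90134921e-04 -2.56325835e-05] per [[0.0008636609357492997, -0.000226039933584804], [0.0009166089056293347, 0.00017477476656352353]]
tool shift [-0.00088271 -0.00011759]
t 14.55 tcp [ 0.5578 -0.1712  0.1755] shift tool [-0.0002  0.0002 -0.0005] turn units [ 0.   -0.   -0.01] q [ -1.  20. -10.  -0. -60. -83.] w 0.16 gf 29.99361975118518 F [-0.2 -0.2 -2.4]
```

```bash
python3 -m handwheel '[[[0,0,0,-0.0006,0,0,0],[0,0,0,0,0,0,0],[0,0,0,0,0,0,0],[0,0,0,0,0,0,0],[0,0,0,0,0,0,0],[0,0,0,0,0,0,0]]]'
python3 -c "
from station import r
print(r.finish_job())"
```

```text
time_s: 15.15
tcp_pos: [0.5584, -0.1711, 0.1756]
ee_rot: [[-0.995, -0.103, 0.0], [-0.103, 0.995, -0.0], [-0.0, -0.0, -1.0]]
wrist_force: [-0.5, -0.3, -2.8]
gripper_width: 0.157
gripper_force: 30.0
the job is handed in; nothing more can be done
None
```

I set the lever upright and handed the job in at 15 s with the plate held level about 20 mm above the standoffs; the holes measured within about 1 mm of the threads (I haven't been shown the judge's result).

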